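Put the plaster figures back on their own plinths

ROBOT

A 6-joint arm with a two-finger parallel gripper is mounted at the origin on the work surface. World frame = base frame: x ahead of the robot, y to its left, z up, the work surface at z = 0. Lengths are in m, angles in rad, forces in N, time in s.
With the tool pointing down it reaches from about 0.325 to 0.925 m from the base axis. Payload 3.1 kg.
Tool frame: the origin (TCP) lies between the finger pads, 19 mm behind the fingertips; this is the grasp point; y points along the fingers, x is the direction in which the jaws open and shut, and the axes are right-handed (so a half turn about y gives the same grasp; the last joint's range is limited). The gripper opens to 85 mm and grips with 20 to 120 N. Pads are 22 mm wide; open, the fingers measure 114 mm over their backs; the gripper's body (76 mm by 85 mm) begins 54 mm behind the grasp point. The pads swing forward as they close: fully open they stand 13 mm farther back than shut.
Start: joints at [1.056, 0.217, 1.613, -0, 1.311, -0.112], TCP at [0.245, 0.575, 0.25] pointing down, gripper open.
Joint ranges: [-2.75, 2.75], [-0.78, 2.1], [0.31, 2.55], [-1.13, 4.27], [0.13, 2.63], [-2.58, 2.58]. Speed limits (rad/s): [2.79, 2.79, 3.14, 3.14, 3.14, 3.14].

INTERFACE

Orientations are given as a rotation vector (axis times angle).
In Python, from bench import status, camera, job gives the robot as it stands.
- The arm moves only by the tool servo_tool, never from a script. Its argument "increments" is text: rows parted by semicolons, each of 5 numbers parted by spaces: the shift along the tool's x, y, z in cm, then the turn about the tool's y in degrees, then the finger opening in cm, from 0 to 8.54. In form: x y z twist fingers; .... A call has exactly 10 rows; each row is the pose to reach, as a shift and turn from the pose commanded when the call began, along the tool's axes at that moment; what a row does not reach only later rows make up. A row lasts 1/10 s, in which the tool goes at most 50 mm and 8.59 degrees, less where a joint would pass 70% of its speed; a pose out of reach is approached as far as the arm can. A call with a gripper value outside its range is refused whole. The fingers move at their own pace and stop on an object; the grip force is fixed at half the most. Time passes only in rows, so rows that repeat a pose let the fingers close, or fill a call up. It gives the time, the measured TCP pose, the force and the opening at its end, in the units of the state.
- status.sense(): the state, without advancing time (a new reading comes with each control period).
- camera(name): name is "scene" or "top"; returns a dict with "color" (480x640x3 uint8, red, green, blue), "range_z" (480x640 float32, m along the optical axis (not along the pixel's ray), 0 where there is no reading), "fovy" (degrees; the focal length in pixels is half the picture's height over the tangent of half this angle, whatever the lens; pixels are square), "cx", "cy" (the principal point, pixels), "R" (3x3) and "t" (3): a world point X has camera coordinates R X + t. Camera axes: x right, y down, z forward; pixel columns grow to the right and rows downward; lengths in m; the calibration is good to about 2 mm. A picture is of the moment at which its call begins.
- job.close_job(): hands the job in, once; it reports no verdict.
The state is a dict: "time_s": time; "q": joint angles; "joint_vel": joint speeds; "joint_efforts": joint torques, N m; "eef_pos": TCP position; "tcp_rot": TCP orientation; "contact_force": force on the tool from outside, world axes, zero at the start; "wrist_torque": the same for the moment, N m; "width": finger opening in m.
Only numpy, scipy, OpenCV 4.12 (cv2) and the standard library are available. Lean on these libraries where they do the work, as an engineer would, in place of code of your own. Each camera call takes 0.05 s, during which the arm holds its last target. There are 200 camera calls.

TASK

The four plaster figures on the workbench stand on the wrong plinths: put the cat in the middle of the round plinth, the dog on the square one, the beaked bust on the triangular one and the jester on the oblong one, all upright and centred. Each plinth takes only one figure, so park a figure on the empty banding wheel whenever you need a free spot; never stand or lay a figure on the bench, which is wet with paint. The plaster is brittle, so lower each figure all the way down before letting go, and leave the open paint jar where it stands.

Things in the scene. Friction and masses are not known exactly. Their poses are not given: they have to be found in the camera images.
- cat: Off-white plaster sitting cat, 94 mm tall: two pointed upright ears, face to -x, S-shaped tail off its back, up to 49 mm out to +x. Loose, 0.11-0.23 kg. Origin: centre of underside. Round foot 52 mm across, 8 mm thick; plain round torso 44 mm across from 8 to 52 mm up. Grip from above across its y axis, TCP 50 mm above the underside; above the foot nothing is beyond 22 mm in y.
- dog: Off-white plaster sitting dog, 85 mm tall: blunt snout with black nose, 51 mm out to -x (front); dark brown ears flat on the y sides. Loose, 0.11-0.23 kg. Origin: centre of underside. Round foot 52 mm across, 8 mm thick; plain round torso 44 mm across from 8 to 52 mm up. Grip from above across its y axis, TCP 50 mm above the underside; above the foot nothing is beyond 22 mm in y.
- beak: Off-white plaster plague-doctor bust, 88 mm tall: egg-shaped head, brass-rimmed eyes, one long pointed drooping beak, 63 mm out to -x (front). Loose, 0.11-0.23 kg. Origin: centre of underside. Round foot 52 mm across, 8 mm thick; plain round torso 44 mm across from 8 to 52 mm up. Grip from above across its y axis, TCP 50 mm above the underside; above the foot nothing is beyond 22 mm in y.
- jester: Off-white plaster jester bust, 90 mm tall: two horns of its cap curve out along +x and -x to brass bells 53 mm out; face to -y; ruff at the neck. Loose, 0.11-0.23 kg. Origin: centre of underside. Round foot 52 mm across, 8 mm thick; plain round torso 44 mm across from 8 to 52 mm up. Grip from above across its y axis, TCP 50 mm above the underside; above the foot nothing is beyond 22 mm in y.
- round_plinth: Round dark wooden plinth, 100 mm across. Fixed to the bench. Origin at the centre of its underside; the flat top, 40 mm above the origin and the bench, is where a figure stands. It is the cat's place.
- square_plinth: Square dark wooden plinth, 92 by 92 mm. Fixed to the bench. Origin at the centre of its underside; the flat top, 40 mm above the origin and the bench, is where a figure stands. It is the dog's place.
- triangle_plinth: Triangular dark wooden plinth (equal sides of 132 mm, 76 mm from centre to corner, one corner towards its own +x; origin at the triangle's centre). Fixed to the bench. Origin at the centre of its underside; the flat top, 40 mm above the origin and the bench, is where a figure stands. It is the place of the beaked bust.
- oblong_plinth: Oblong dark wooden plinth, 66 mm along its x and 140 mm along its y. Fixed to the bench. Origin at the centre of its underside; the flat top, 40 mm above the origin and the bench, is where a figure stands. It is the jester's place.
- wheel: Empty banding wheel, a bright metal disc 116 mm across on a dark foot; it does not turn. The parking place, empty at the start. Fixed to the bench. Origin at the centre of its underside; the flat top, 40 mm above the origin and the bench, is where a figure stands. 
- jar: Open glass jar full of blue paint, 42 mm across, 45 mm tall, loose, standing on the bench between the plinths. Leave it alone. Origin at the centre of its underside. Other tools and tubs on the bench near the plinths are under 50 mm tall.
Things that resemble listed ones, but are neither listed nor needed, are in the scene too. Leave any green look-alike of the cat alone. Leave any green look-alike of the wheel alone.

How it is judged:
On the way:
1. one of the figures is parked, upright and let go, on the banding wheel (((horizontal distance between cat and wheel below 0.035 m and z of cat in the frame of wheel between 0.035 and 0.045 m and angle between cat's own z axis and vertical below 0.1 rad and linear speed of cat below 0.02 m/s and contact force between the fingers and cat below 0.1 N) or (horizontal distance between dog and wheel below 0.035 m and z of dog in the frame of wheel between 0.035 and 0.045 m and angle between dog's own z axis and vertical below 0.1 rad and linear speed of dog below 0.02 m/s and contact force between the fingers and dog below 0.1 N) or (horizontal distance between beak and wheel below 0.035 m and z of beak in the frame of wheel between 0.035 and 0.045 m and angle between beak's own z axis and vertical below 0.1 rad and linear speed of beak below 0.02 m/s and contact force between the fingers and beak below 0.1 N) or (horizontal distance between jester and wheel below 0.035 m and z of jester in the frame of wheel between 0.035 and 0.045 m and angle between jester's own z axis and vertical below 0.1 rad and linear speed of jester below 0.02 m/s and contact force between the fingers and jester below 0.1 N))), for 0.2 s.
At the end, for the whole second after the job is handed in: The cat stands on the round plinth, the dog on the square one, the beaked bust on the triangular one and the jester on the oblong one: each within 15 mm of the plinth's centre, its underside within 5 mm of the plinth's top, within 0.1 rad of upright, at rest and let go (horizontal distance between cat and round_plinth below 0.015 m and z of cat in the frame of round_plinth between 0.035 and 0.045 m and angle between each of cat, dog, beak, jester's own z axis and vertical below 0.1 rad and linear speed of each of cat, dog, beak, jester below 0.02 m/s and contact force between the fingers and cat below 0.1 N and horizontal distance between dog and square_plinth below 0.015 m and z of dog in the frame of square_plinth between 0.035 and 0.045 m and contact force between the fingers and dog below 0.1 N and horizontal distance between beak and triangle_plinth below 0.015 m and z of beak in the frame of triangle_plinth between 0.035 and 0.045 m and contact force between the fingers and beak below 0.1 N and horizontal distance between jester and oblong_plinth below 0.015 m and z of jester in the frame of oblong_plinth between 0.035 and 0.045 m and contact force between the fingers and jester below 0.1 N); the robot touches nothing.
It fails at once if a figure touches down on the bench (its underside less than 20 mm above it) (height (world z) of any of cat, dog, beak, jester below 0.02 m).
It fails at once if a figure is dropped: in the air, more than 20 mm above the plinth tops, and not held by the fingers ((height (world z) of cat above 0.06 m and contact force between the fingers and cat below 0.02 N) or (height (world z) of dog above 0.06 m and contact force between the fingers and dog below 0.02 N) or (height (world z) of beak above 0.06 m and contact force between the fingers and beak below 0.02 N) or (height (world z) of jester above 0.06 m and contact force between the fingers and jester below 0.02 N)).
It fails at once if the paint jar is moved more than 20 mm or tipped (distance of jar from where it was at the start of the episode above 0.02 m or angle between jar's own z axis and vertical above 0.3 rad).
It also fails if it takes over 128 s, if anything falls off the work surface, if the arm or the gripper's body presses on something with over 40 N, if the wrist force passes 120 N, or if a joint passes its speed limit or range.

## Working session

There is one attempt and no reset: what is moved stays moved. The work goes in short steps, Python scripts to look and compute and a tool call to move; the robot and the scene stay as the last step left them, time stands still between calls to the robot, and variables do not carry over. Pictures are saved under pics/ and viewed, about 12 in all and at most 16, crops included, and the job is handed in when it is done.

Besides the shell and the picture viewer there is one more tool, called as name(argument=value, ...) on one line, values as JSON. servo_tool: Moves the arm, as the interface text tells. Its arguments: {"type":"object","properties":{"increments":{"type":"string"}},"required":["increments"]}

```bash
mkdir -p pics
python3 - <<'E'
from bench import status,camera
import cv2,numpy as np
for n in("scene","top"):
    c=camera(n); np.savez(f"{n}0.npz",**c); cv2.imwrite(f"pics/{n}0.png",c["color"][...,::-1])
    print(n,c["fovy"],c["cx"],c["cy"],np.round(c["R"],3).tolist(),np.round(c["t"],3))
s=status.sense();print(s)
E
```

```text
scene 55.562081367455306 327.4156832055193 241.50389654171877 [[0.206, 0.978, -0.012], [0.861, -0.188, -0.472], [-0.464, 0.087, -0.882]] [-0.134 -0.432  1.195]
top 57.158879490221935 324.5215860376035 237.1783467288199 [[-0.005, -1.0, -0.006], [-0.998, 0.006, -0.07], [0.07, 0.006, -0.998]] [0.022 0.544 0.942]
{'time_s': 0.1, 'q': array([ 1.05579946e+00,  2.17707391e-01,  1.61481138e+00, -3.48319246e-07,
        1.31131968e+00, -1.12219757e-01]), 'joint_vel': array([-4.46630136e-04, -1.19961035e-03, -2.92106989e-03,  2.79379840e-05,
        1.10190933e-03,  1.50022825e-03]), 'joint_efforts': array([-1.37557901e-03, -3.98077440e+01, -3.04971635e+01, -1.78816949e-04,
        4.23621124e-03, -1.92557820e-05]), 'eef_pos': array([0.2446205 , 0.57436198, 0.24876134]), 'tcp_rot': array([-1.37428905, -0.90608535,  0.90937847]), 'contact_force': array([-0.31617968,  1.0764503 ,  0.95322674]), 'wrist_torque': array([ 0.0298642 ,  0.00060061, -0.01121162]), 'width': 0.08542546921125005}
```

View pics/scene0.png

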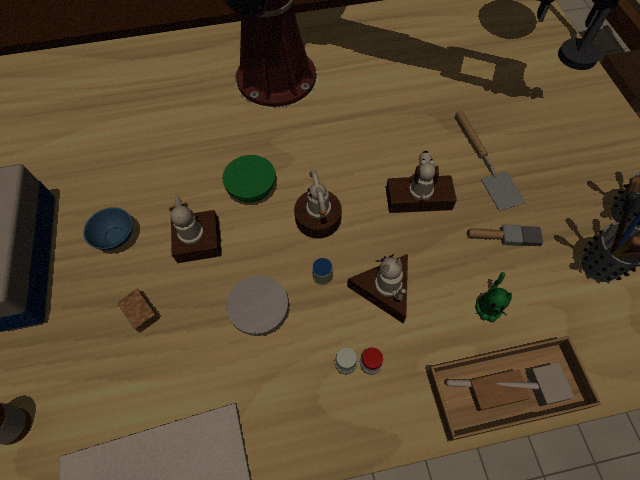

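View pics/top0.png

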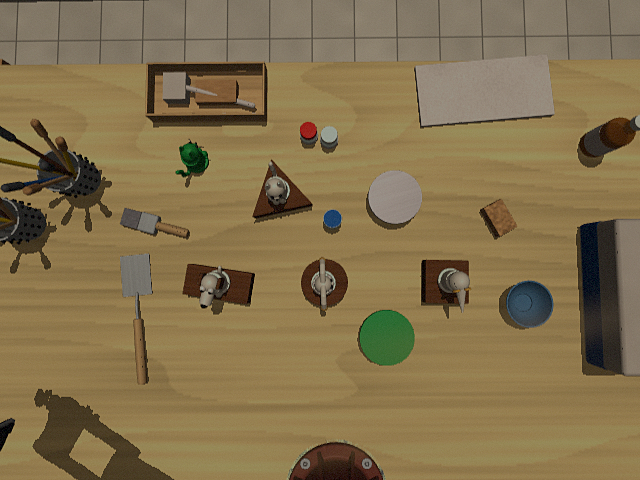

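The scene view shows the bench from the side of the robot's base. In the top view, the cat is on the triangle (277,190), the jester on the round plinth (323,284), the dog on the oblong (212,287) and the beak on the square (455,282). The bright metal wheel is at (395,197); the green disc (387,337) and the green cat (193,158) are the decoys. The jar is at (332,219). Next I'll measure positions and view enlarged crops to confirm.

```bash
cat > h.py <<'E'
import numpy as np,cv2
from bench import status,camera
from scipy.optimize import least_squares
def cloud(c):
    f=240/np.tan(np.radians(c["fovy"])/2); z=c["range_z"]; v,u=np.mgrid[:480,:640]
    P=np.stack([(u-c["cx"])/f*z,(v-c["cy"])/f*z,z],-1)
    W=(P-c["t"])@c["R"]; W[z<=0]=np.nan; return W
def proj(c,X):
    f=240/np.tan(np.radians(c["fovy"])/2); p=np.atleast_2d(X)@c["R"].T+c["t"]
    return p[:,:2]/p[:,2:]*f+[c["cx"],c["cy"]]
def circ(P,r):  # known-radius circle
    return least_squares(lambda x:np.hypot(*(P-x).T)-r,P.mean(0),loss="soft_l1",f_scale=.002)
def torso(Ws,c0,zb=.04,r=.022):
    P=np.concatenate([W.reshape(-1,3) for W in Ws]); P=P[np.isfinite(P).all(1)]
    d=np.hypot(*(P[:,:2]-c0).T)
    Q=P[(d<.04)&(P[:,2]>zb+.014)&(P[:,2]<zb+.048)][:,:2]
    if len(Q)<20: return None,len(Q),0
    s=circ(Q,r); return s.x,len(Q),np.median(abs(s.fun))
E
cat > m.py <<'E'
from h import *
T=dict(np.load("top0.npz"));S=dict(np.load("scene0.npz"));WT,WS=cloud(T),cloud(S)
print("bench z",np.nanmedian(WT[230:260,370:400,2]),np.nanmedian(WS[120:140,150:250,2]))
G={"tri":(277,190),"round":(323,284),"obl":(220,284),"sq":(446,283),"wheel":(395,197)}
for k,(u,v) in G.items():
    # top faces: pixels at z 0.03..0.047, within window
    m=np.zeros((480,640),np.uint8); w=WT[v-48:v+48,u-48:u+48,2]
    m[v-48:v+48,u-48:u+48]=((w>.03)&(w<.3))
    c=WT[v,u][:2]
    P=np.concatenate([WT.reshape(-1,3),WS.reshape(-1,3)]);P=P[np.isfinite(P).all(1)]
    d=np.hypot(*(P[:,:2]-c).T);Q=P[(d<.1)&(P[:,2]>.033)&(P[:,2]<.046)]
    print(k,"z",np.median(Q[:,2]))
    Q=Q[:,:2].astype(np.float32)*1000
    # largest blob via grid
    o=Q.mean(0)-120; g=np.zeros((240,240),np.uint8); ij=(Q-o).astype(int); ok=((ij>=0)&(ij<240)).all(1);ij=ij[ok]; g[ij[:,1],ij[:,0]]=1
    g=cv2.morphologyEx(g,cv2.MORPH_CLOSE,np.ones((5,5)))
    n,l,st,_=cv2.connectedComponentsWithStats(g); L=1+np.argmax(st[1:,4]); pts=np.argwhere(l==L)[:,::-1].astype(np.float32)+o.astype(np.float32)+.5
    if k in("round","wheel"): print("  circ",cv2.minEnclosingCircle(pts))
    elif k=="tri":
        a,t=cv2.minEnclosingTriangle(pts.reshape(-1,1,2)); t=t[:,0];print("  tri",t.tolist(),t.mean(0))
    else: print("  rect",cv2.minAreaRect(pts))
    if k!="wheel": print("  torso both/top/scene",*[torso(x,c+0) for x in([WT,WS],[WT],[WS])])
out=[]
for I,c in((T,0),(S,1)):
    for k,(u,v) in G.items():
        X=WT[v,u].copy(); X[2]=.07; q=proj(I,X)[0].astype(int)
        out.append(cv2.resize(I["color"][q[1]-40:q[1]+40,q[0]-40:q[0]+40,::-1],(160,160),interpolation=3))
im=np.vstack([np.hstack(out[:5]),np.hstack(out[5:])]); cv2.imwrite("pics/crops.png",np.clip(im*1.6,0,255).astype(np.uint8))
E
python3 m.py
```

```text
bench z 0.0009944351731455718 7.244957404654649e-05
tri z 0.03973671426386862
  tri [[715.031494140625, 134.89073181152344], [614.64697265625, 43.97645950317383], [587.2861938476562, 176.22007751464844]] [638.9882  118.36243]
  torso both/top/scene (array([0.64211119, 0.12009734]), 254, np.float64(0.0005022363266227407)) (array([0.64101616, 0.1196048 ]), 66, np.float64(0.001056936737656479)) (array([0.64248143, 0.12059883]), 188, np.float64(0.0003678073214147381))
round z 0.04008510136925837
  circ ((447.923828125, 20.919960021972656), 50.80830001831055)
  torso both/top/scene (array([0.4453892 , 0.02390821]), 140, np.float64(0.0005013858371222101)) (None, 5, 0) (array([0.44535454, 0.02395168]), 135, np.float64(0.0004895011672160221))
obl z 0.0396285589764169
  rect ((445.83221435546875, 247.94021606445312), (142.39035034179688, 67.9535140991211), 80.94210815429688)
  torso both/top/scene (array([0.44832835, 0.24623234]), 321, np.float64(0.0008340319081191483)) (array([0.44915272, 0.2451112 ]), 114, np.float64(0.0008036784466064449)) (array([0.44825395, 0.2470678 ]), 207, np.float64(0.0006606383391997983))
sq z 0.04032925843518938
  rect ((447.59954833984375, -238.02911376953125), (94.07164764404297, 94.53303527832031), 88.53119659423828)
  torso both/top/scene (array([ 0.44940615, -0.24347518]), 307, np.float64(0.0007311059205715766)) (array([ 0.4499313 , -0.24451661]), 88, np.float64(0.00023847411457306351)) (array([ 0.44917705, -0.24263129]), 219, np.float64(0.0004782193273034502))
wheel z 0.0399978942212432
  circ ((629.218505859375, -131.693359375), 58.84859848022461)
```

View pics/crops.png

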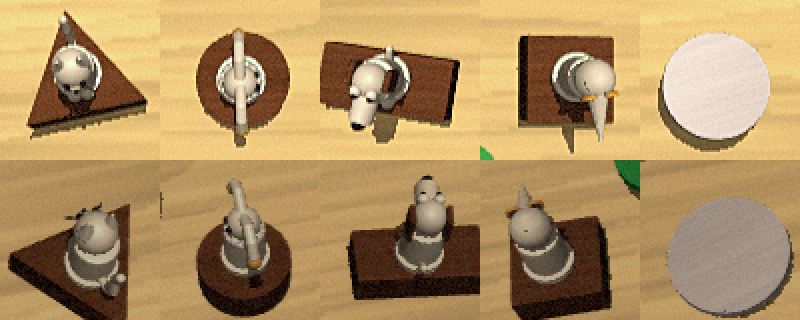

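The crops confirm it: cat, jester, dog, beak and the bare metal wheel, left to right. All four figures are off-white and the look-alikes are green. Next I'll get the figures' headings.

```bash
cat >> h.py <<'E'
from scipy.spatial.transform import Rotation as Ro
def inc(x,y,z,yaw=None,note=""):
    """increments to TCP target; yaw (deg) = direction of the jaw axis (mod 180)"""
    s=status.sense(); R=Ro.from_rotvec(s["tcp_rot"]).as_matrix(); p=s["eef_pos"]
    d=R.T@(np.array([x,y,z])-p)*100
    cur=np.degrees(np.arctan2(R[1,0],R[0,0])); tw=0
    if yaw is not None: tw=-((yaw-cur+90)%180-90)   # tool y is down: + twist = - yaw
    print(note,"pos",p.round(4),"jaw yaw",cur.round(1),"tooly",R[:,1].round(3),"q6",s["q"][5].round(2),"w",round(s["width"],4),"F",s["contact_force"].round(1),"t",s["time_s"],"| inc",d.round(2),"twist",round(tw,1))
E
python3 - <<'E'
from h import *
T=dict(np.load("top0.npz"));S=dict(np.load("scene0.npz"))
P=np.concatenate([cloud(T).reshape(-1,3),cloud(S).reshape(-1,3)]);P=P[np.isfinite(P).all(1)]
for n,c in dict(cat=(.642,.120),jester=(.4454,.0239),dog=(.4485,.2465),beak=(.4494,-.2435)).items():
    D=P[:,:2]-c;d=np.hypot(*D.T);m=(P[:,2]>.065)&(P[:,2]<.15)&(d>.030)&(d<.07)
    a=np.degrees(np.arctan2(D[m,1],D[m,0])); dd=d[m]
    V=D[m]; w=np.linalg.eigh(V.T@V)[1][:,1]
    o=np.argsort(-dd)[:8]
    print(n,m.sum(),"axis",np.degrees(np.arctan2(w[1],w[0]))%180,"far",a[o].round(),dd[o].round(3),P[m][o][:,2].round(3))
inc(.4485,.2465,.2)
E
```

```text
cat 136 axis 8.23244656424501 far [10. 13.  9. 10.  8.  6.  7. 10.] [0.049 0.049 0.049 0.049 0.048 0.048 0.048 0.048] [0.108 0.105 0.104 0.108 0.108 0.108 0.103 0.11 ]
jester 259 axis 2.0700567578466007 far [ 0.  2.  3.  0.  3.  5.  5. -2.] [0.054 0.053 0.053 0.053 0.053 0.053 0.053 0.052] [0.103 0.097 0.105 0.098 0.101 0.103 0.099 0.101]
dog 190 axis 169.42763679415174 far [167. 171. 169. 171. 173. 163. 168. 166.] [0.049 0.049 0.049 0.048 0.048 0.048 0.048 0.047] [0.113 0.109 0.113 0.113 0.112 0.111 0.11  0.114]
beak 113 axis 7.628274280964092 far [-171. -173. -171. -169. -171. -172. -169. -171.] [0.063 0.062 0.061 0.06  0.059 0.059 0.058 0.057] [0.093 0.094 0.097 0.097 0.098 0.096 0.097 0.098]
 pos [0.2446 0.5744 0.2488] jaw yaw 66.9 tooly [-0.001 -0.002 -1.   ] q6 -0.11 w 0.0854 F [-0.3  1.1  1. ] t 0.1 | inc [-22.16   4.92 -31.61] twist 0
```

servo_tool(increments="-1.5 0 -2 -1 8.5; -4 0 -6 -2 8.5; -7 0 -10 -4 8.5; -10 1 -14.5 -6 8.5; -13 2 -19 -8 8.5; -16 3 -23 -10 8.5; -19 4 -27 -12 8.5; -21 4.5 -30 -12.5 8.5; -22.2 4.9 -31.6 -12.5 8.5; -22.2 4.9 -31.6 -12.5 8.5")

```text
time_s: 1.1
eef_pos: [0.4492, 0.2442, 0.1998]
tcp_rot: [-1.293, -1.067, 1.071]
contact_force: [-0.9, 0.4, 0.4]
width: 0.0851
```

```bash
python3 -c "
from h import *
inc(.4485,.2465,.09,79.4)"
```

```text
pos [0.4492 0.2442 0.1998] jaw yaw 79.2 tooly [-0.002 -0.001 -1.   ] q6 -1.02 w 0.0851 F [-0.9  0.4  0.4] t 1.1 | inc [ 0.23 10.98  0.09] twist -0.2
```

servo_tool(increments="0.2 1 0.1 0 8; 0.2 2.5 0.1 0 8; 0.2 4 0.1 0 8; 0.2 6 0.1 0 8; 0.2 8 0.1 0 8; 0.2 9.5 0.1 0 8; 0.2 10.5 0.1 0 8; 0.2 11 0.1 0 8; 0.2 11 0.1 0 8; 0.2 11 0.1 0 8")

```text
time_s: 2.1
eef_pos: [0.4484, 0.2496, 0.0916]
tcp_rot: [-1.291, -1.074, 1.072]
contact_force: [0.5, 0.3, 0.2]
width: 0.0799
```

servo_tool(increments="0 0 0 0 5; 0 0 0 0 4.5; 0 0 0 0 4; 0 0 0 0 3; 0 0 0 0 3; 0 0 0 0 3; 0 0 0 0 3; 0 0 0 0 3; 0 0 0 0 3; 0 0 0 0 3")

```text
time_s: 3.1
eef_pos: [0.4491, 0.2493, 0.092]
tcp_rot: [-1.292, -1.074, 1.071]
contact_force: [0.1, -0.9, 6.0]
width: 0.0435
```

```bash
python3 -c "
from h import *
inc(.4485,.2465,.23,79.4)"
```

```text
pos [0.4491 0.2493 0.092 ] jaw yaw 79.4 tooly [ 0.002  0.001 -1.   ] q6 -1.02 w 0.0435 F [ 0.1 -0.9  6. ] t 3.1 | inc [ -0.27 -13.8   -0.02] twist 0.0
```

servo_tool(increments="0 -0.5 0 0 3; 0 -1.5 0 0 3; 0 -3 0 0 3; 0 -5 0 0 3; 0 -7 0 0 3; 0 -9 0 0 3; 0 -11 0 0 3; 0 -13 0 0 3; 0 -14 0 0 3; 0 -14 0 0 3")

```text
time_s: 4.1
eef_pos: [0.4488, 0.2494, 0.2327]
tcp_rot: [-1.292, -1.075, 1.07]
contact_force: [-0.2, 0.1, -1.3]
width: 0.043
```

```bash
python3 -c "
from h import *
inc(.629,-.132,.23)"
```

```text
pos [0.4488 0.2494 0.2327] jaw yaw 79.4 tooly [ 0.003  0.001 -1.   ] q6 -1.02 w 0.043 F [-0.2  0.1 -1.3] t 4.1 | inc [-34.19   0.27 -24.71] twist 0
```

servo_tool(increments="-1 0 -0.7 0 3; -3.5 0 -2.5 0 3; -7.5 0 -5.4 0 3; -11.5 0 -8.3 0 3; -15.5 0 -11.2 0 3; -19.5 0 -14.1 0 3; -23.5 0 -17 0 3; -27.5 0 -19.9 0 3; -31 0 -22.4 0 3; -33.2 0 -24 0 3")

```text
time_s: 5.1
eef_pos: [0.6226, -0.1255, 0.2285]
tcp_rot: [-1.29, -1.067, 1.072]
contact_force: [0.1, -0.0, -0.7]
width: 0.0432
```

servo_tool(increments="-0.7 0 -0.5 0 3; -1 0 -0.7 0 3; -1 0 -0.7 0 3; -1 0.3 -0.7 0 3; -1 2 -0.7 0 3; -1 4 -0.7 0 3; -1 6 -0.7 0 3; -1 8 -0.7 0 3; -1 10 -0.7 0 3; -1 10 -0.7 0 3")

```text
time_s: 6.1
eef_pos: [0.6243, -0.1302, 0.1258]
tcp_rot: [-1.282, -1.068, 1.076]
contact_force: [-0.5, 0.3, -2.1]
width: 0.0434
```

```bash
python3 -c "
from h import *
inc(.629,-.132,.092)"
```

```text
pos [ 0.6243 -0.1302  0.1258] jaw yaw 79.5 tooly [-0.009  0.003 -1.   ] q6 -1.7 w 0.0434 F [-0.5  0.3 -2.1] t 6.1 | inc [-0.09  3.37 -0.53] twist 0
```

servo_tool(increments="0 0.5 -0.3 0 3; 0 1.2 -0.5 0 3; 0 2 -0.5 0 3; 0 2.5 -0.5 0 3; 0 2.8 -0.5 0 3; 0 3.0 -0.5 0 3; 0 3.1 -0.5 0 3; 0 3.2 -0.5 0 3; 0 3.3 -0.5 0 3; 0 3.3 -0.5 0 3")

```text
time_s: 7.1
eef_pos: [0.633, -0.1334, 0.098]
tcp_rot: [-1.291, -1.072, 1.072]
contact_force: [0.0, -0.1, -1.3]
width: 0.0436
```

```bash
python3 -c "
from h import *
inc(.629,-.132,.092)
S=camera('scene');cv2.imwrite('pics/w1.png',np.clip(cv2.resize(S['color'][250:350,180:320,::-1],(560,400))*1.6,0,255))"
```

```text
pos [ 0.633  -0.1334  0.098 ] jaw yaw 79.4 tooly [ 0. -0. -1.] q6 -1.7 w 0.0436 F [ 0.  -0.1 -1.3] t 7.1 | inc [0.07 0.6  0.42] twist 0[ WARN:0@0.844] global loadsave.cpp:1063 imwrite_ Unsupported depth image for selected encoder is fallbacked to CV_8U.
```

View pics/w1.png

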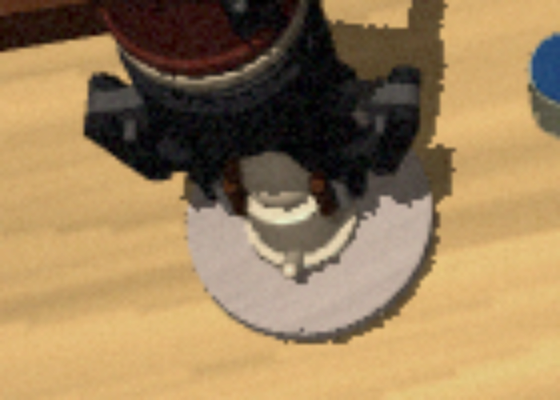

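The crop shows the dog held just above the wheel, nearly central. I'll keep lowering it.

servo_tool(increments="0 0.1 0.3 0 3; 0 0.2 0.3 0 3; 0 0.3 0.3 0 3; 0 0.4 0.3 0 3; 0 0.45 0.3 0 3; 0 0.5 0.3 0 3; 0 0.55 0.3 0 3; 0 0.55 0.3 0 3; 0 0.55 0.3 0 3; 0 0.55 0.3 0 3")

```text
time_s: 8.15
eef_pos: [0.6301, -0.1329, 0.0925]
tcp_rot: [-1.291, -1.072, 1.072]
contact_force: [0.1, -0.1, -2.3]
width: 0.0438
```

```bash
python3 -c "
from h import *
inc(.629,-.132,.092)"
```

```text
pos [ 0.6301 -0.1329  0.0925] jaw yaw 79.4 tooly [ 0. -0. -1.] q6 -1.7 w 0.0438 F [ 0.1 -0.1 -2.3] t 8.15 | inc [0.07 0.05 0.12] twist 0
```

servo_tool(increments="0 0.05 0 0 3; 0 0.1 0 0 3; 0 0.1 0 0 3; 0 0.15 0 0 3; 0 0.15 0 0 3; 0 0.15 0 0 3; 0 0.15 0 0 3; 0 0.15 0 0 3; 0 0.15 0 0 3; 0 0.15 0 0 3")

```text
time_s: 9.15
eef_pos: [0.6302, -0.1329, 0.092]
tcp_rot: [-1.291, -1.072, 1.072]
contact_force: [-2.1, -0.2, 4.9]
width: 0.0432
```

servo_tool(increments="0 0 0 0 4.6; 0 0 0 0 5; 0 0 0 0 6; 0 0 0 0 7; 0 0 0 0 8; 0 0 0 0 8; 0 -1 0 0 8; 0 -3 0 0 8; 0 -6 0 0 8; 0 -9 0 0 8")

```text
time_s: 10.15
eef_pos: [0.6298, -0.1328, 0.1822]
tcp_rot: [-1.29, -1.072, 1.072]
contact_force: [0.2, -0.1, 0.2]
width: 0.0801
```

```bash
python3 -c "
from h import *
inc(.4454,.0239,.2,92)"
```

```text
pos [ 0.6298 -0.1328  0.1822] jaw yaw 79.4 tooly [-0.001  0.    -1.   ] q6 -1.7 w 0.0801 F [ 0.2 -0.1  0.2] t 10.15 | inc [12.02 -1.77 21.  ] twist -12.6
```

servo_tool(increments="0.5 -1.8 1 -1 8; 2 -1.8 3.5 -3 8; 4.1 -1.8 7 -5 8; 6.2 -1.8 11 -7 8; 8.4 -1.8 14.7 -9 8; 10.4 -1.8 18.2 -11 8; 11.6 -1.8 20.3 -12.6 8; 12 -1.8 21 -12.6 8; 12 -1.8 21 -12.6 8; 12 -1.8 21 -12.6 8")

```text
time_s: 11.15
eef_pos: [0.4469, 0.0231, 0.1999]
tcp_rot: [-1.195, -1.236, 1.234]
contact_force: [-0.5, 0.3, -0.1]
width: 0.0799
```

```bash
python3 -c "
from h import *
inc(.4454,.0239,.091,92)
S=camera('scene');T=camera('top');ws,wt=cloud(S),cloud(T)
print(torso([ws,wt],np.array([.629,-.132])))"
```

```text
pos [0.4469 0.0231 0.1999] jaw yaw 92.0 tooly [ 0.002 -0.001 -1.   ] q6 -1.71 w 0.0799 F [-0.5  0.3 -0.1] t 11.15 | inc [ 0.09 10.89  0.17] twist -0.0
(array([ 0.63102636, -0.13414719]), 261, np.float64(0.0009728815311896392))
```

servo_tool(increments="0 1 0.1 0 8; 0.1 2.5 0.1 0 8; 0.1 4 0.1 0 8; 0.1 6 0.1 0 8; 0.1 8 0.1 0 8; 0.1 9.5 0.1 0 8; 0.1 10.5 0.1 0 8; 0.1 10.8 0.1 0 8; 0.1 10.8 0.1 0 8; 0.1 10.8 0.1 0 6")

```text
time_s: 12.25
eef_pos: [0.4453, 0.0245, 0.0916]
tcp_rot: [-1.193, -1.236, 1.234]
contact_force: [0.2, -0.3, -0.7]
width: 0.0671
```

servo_tool(increments="0 0 0 0 5; 0 0 0 0 4.5; 0 0 0 0 4; 0 0 0 0 3; 0 0 0 0 3; 0 0 0 0 3; 0 0 0 0 3; 0 0 0 0 3; 0 0 0 0 3; 0 0 0 0 3")

```text
time_s: 13.25
eef_pos: [0.4456, 0.0245, 0.0922]
tcp_rot: [-1.194, -1.237, 1.235]
contact_force: [-0.7, -0.5, 6.3]
width: 0.0421
```

servo_tool(increments="0 -0.5 0 0 3; 0 -1.5 0 0 3; 0 -3 0 0 3; 0 -5 0 0 3; 0 -7 0 0 3; 0 -9 0 0 3; 0 -11 0 0 3; 0 -12 0 0 3; 0 -12 0 0 3; 0 -12 0 0 3")

```text
time_s: 14.25
eef_pos: [0.4441, 0.0247, 0.2104]
tcp_rot: [-1.192, -1.235, 1.235]
contact_force: [1.0, -1.2, -1.2]
width: 0.0421
```

```bash
python3 -c "
from h import *
inc(.446,.248,.2127)"
```

```text
pos [0.4441 0.0247 0.2104] jaw yaw 92.0 tooly [-0.001  0.    -1.   ] q6 -1.71 w 0.0421 F [ 1.  -1.2 -1.2] t 14.25 | inc [22.31 -0.23 -0.98] twist 0
```

servo_tool(increments="0.8 0 0 0 3; 3 0 -0.1 0 3; 6.5 0 -0.3 0 3; 10 0 -0.4 0 3; 13.5 0 -0.6 0 3; 17 0 -0.7 0 3; 20 0 -0.9 0 3; 21.7 0 -0.9 0 3; 22.3 0 -0.9 0 3; 22.3 0 -0.9 0 3")

```text
time_s: 15.25
eef_pos: [0.4448, 0.2483, 0.2098]
tcp_rot: [-1.191, -1.234, 1.238]
contact_force: [0.3, -0.1, -2.6]
width: 0.0417
```

servo_tool(increments="0 0.5 0 0 3; 0 1.5 0 0 3; 0 3 0 0 3; 0 5 0 0 3; 0 7 0 0 3; 0 9 0 0 3; 0 10.4 0 0 3; 0 11 0 0 3; 0 11.2 0 0 3; 0 11.2 0 0 3")

```text
time_s: 16.25
eef_pos: [0.4461, 0.2478, 0.0993]
tcp_rot: [-1.193, -1.235, 1.235]
contact_force: [0.3, -0.3, -0.9]
width: 0.0423
```

servo_tool(increments="0 0 0 0 3; 0 0 0 0 3; 0 0 0 0 3; 0 0 0 0 3; 0 0 0 0 3; 0 0 0 0 3; 0 0 0 0 3; 0 0 0 0 3; 0 0 0 0 3; 0 0 0 0 3")

```text
time_s: 17.25
eef_pos: [0.4457, 0.2478, 0.099]
tcp_rot: [-1.192, -1.235, 1.235]
contact_force: [-0.1, -0.2, -1.5]
width: 0.0414
```

```bash
python3 -c "
from h import *
inc(.446,.248,.092)"
```

```text
pos [0.4457 0.2478 0.099 ] jaw yaw 92.0 tooly [-0. -0. -1.] q6 -1.24 w 0.0414 F [-0.1 -0.2 -1.5] t 17.25 | inc [ 0.02  0.7  -0.03] twist 0
```

servo_tool(increments="0 0.2 0 0 3; 0 0.4 0 0 3; 0 0.5 0 0 3; 0 0.6 0 0 3; 0 0.65 0 0 3; 0 0.7 0 0 3; 0 0.75 0 0 3; 0 0.8 0 0 3; 0 0.8 0 0 3; 0 0.8 0 0 3")

```text
time_s: 18.25
eef_pos: [0.4457, 0.2478, 0.0922]
tcp_rot: [-1.192, -1.234, 1.236]
contact_force: [-3.2, -1.9, 6.7]
width: 0.042
```

Contact. Release and retreat.

servo_tool(increments="0 0 0 0 4.6; 0 0 0 0 5; 0 0 0 0 6; 0 0 0 0 7; 0 0 0 0 8; 0 0 0 0 8; 0 -1 0 0 8; 0 -3 0 0 8; 0 -6 0 0 8; 0 -10 0 0 8")

```text
time_s: 19.25
eef_pos: [0.4443, 0.2472, 0.1908]
tcp_rot: [-1.191, -1.232, 1.238]
contact_force: [0.7, 0.2, 0.2]
width: 0.0802
```

```bash
python3 -c "
from h import *
inc(.642,.120,.2,98)"
```

```text
pos [0.4443 0.2472 0.1908] jaw yaw 92.0 tooly [-0.004 -0.001 -1.   ] q6 -1.24 w 0.0802 F [0.7 0.2 0.2] t 19.25 | inc [-13.41  -0.97 -19.31] twist -6.0
```

servo_tool(increments="-0.5 -1 -0.7 -1 8; -2 -1 -2.8 -2 8; -4.2 -1 -6 -3 8; -6.5 -1 -9.4 -4 8; -8.8 -1 -12.7 -5 8; -11 -1 -15.8 -6 8; -12.7 -1 -18.2 -6 8; -13.4 -1 -19.2 -6 8; -13.4 -1 -19.2 -6 8; -13.4 -1 -19.2 -6 8")

```text
time_s: 20.25
eef_pos: [0.6413, 0.1213, 0.2009]
tcp_rot: [-1.138, -1.311, 1.312]
contact_force: [-0.2, 0.2, -0.3]
width: 0.08
```

```bash
python3 -c "
from h import *
inc(.642,.12,.091,98)
S=camera('scene');T=camera('top');ws,wt=cloud(S),cloud(T)
print(torso([ws,wt],np.array([.446,.248])), torso([ws],np.array([.446,.248])))"
```

```text
pos [0.6413 0.1213 0.2009] jaw yaw 98.0 tooly [-0.001  0.001 -1.   ] q6 -1.63 w 0.08 F [-0.2  0.2 -0.3] t 20.25 | inc [-0.15 10.99 -0.06] twist 0.0
(None, 0, 0) (None, 0, 0)
```

```bash
python3 -c "
from h import *
S=camera('scene');T=camera('top')
im=np.hstack([S['color'][100:400,200:600],T['color'][100:400,100:500]])[...,::-1];cv2.imwrite('pics/j.png',np.clip(im*1.6,0,255).astype(np.uint8))"
```

```text
(no output)
```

View pics/j.png

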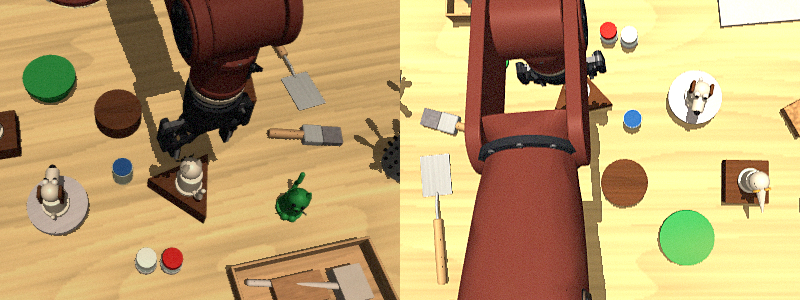

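The arm simply hides the jester from both cameras. The dog stands on the wheel (left panel, 55,195), the round plinth is free (118,113), and the gripper is above the cat. Now I'll grasp the cat.

servo_tool(increments="0 1 0 0 8; -0.1 2.5 0 0 8; -0.1 4 0 0 8; -0.1 6 0 0 8; -0.1 8 0 0 8; -0.1 9.5 0 0 8; -0.1 10.5 0 0 8; -0.1 10.9 0 0 8; -0.1 10.9 0 0 8; -0.1 10.9 0 0 6")

```text
time_s: 21.45
eef_pos: [0.6433, 0.1197, 0.0929]
tcp_rot: [-1.141, -1.313, 1.311]
contact_force: [-0.2, 0.7, 0.7]
width: 0.0674
```

servo_tool(increments="0 0 0 0 5; 0 0 0 0 4.5; 0 0 0 0 4; 0 0 0 0 3; 0 0 0 0 3; 0 0 0 0 3; 0 0 0 0 3; 0 0 0 0 3; 0 0 0 0 3; 0 0 0 0 3")

```text
time_s: 22.45
eef_pos: [0.6436, 0.1199, 0.0937]
tcp_rot: [-1.141, -1.314, 1.31]
contact_force: [-0.4, 1.8, 5.1]
width: 0.0417
```

servo_tool(increments="0 -0.5 0 0 3; 0 -1.5 0 0 3; 0 -3 0 0 3; 0 -5 0 0 3; 0 -7 0 0 3; 0 -9 0 0 3; 0 -11 0 0 3; 0 -12 0 0 3; 0 -12 0 0 3; 0 -12 0 0 3")

```text
time_s: 23.45
eef_pos: [0.6421, 0.1196, 0.2116]
tcp_rot: [-1.139, -1.311, 1.312]
contact_force: [0.0, 0.0, -2.6]
width: 0.0417
```

```bash
python3 -c "
from h import *
inc(.448,.021,.2127)"
```

```text
pos [0.6421 0.1196 0.2116] jaw yaw 98.0 tooly [-0.001 -0.    -1.   ] q6 -1.63 w 0.0417 F [ 0.   0.  -2.6] t 23.45 | inc [-7.06 -0.09 20.6 ] twist 0
```

servo_tool(increments="-0.3 0 0.8 0 3; -1 0 2.8 0 3; -2.1 0 6.1 0 3; -3.3 0 9.6 0 3; -4.5 0 13.1 0 3; -5.7 0 16.6 0 3; -6.6 0 19.3 0 3; -7 0 20.4 0 3; -7.1 0 20.6 0 3; -7.1 0 20.6 0 3")

```text
time_s: 24.45
eef_pos: [0.4488, 0.0206, 0.212]
tcp_rot: [-1.14, -1.312, 1.311]
contact_force: [1.0, -0.3, -1.0]
width: 0.042
```

servo_tool(increments="0 0.5 0 0 3; 0 1.5 0 0 3; 0 3 0 0 3; 0 5 0 0 3; 0 7 0 0 3; 0 9 0 0 3; 0 10.4 0 0 3; 0 11 0 0 3; 0 11.2 0 0 3; 0 11.2 0 0 3")

```text
time_s: 25.45
eef_pos: [0.4487, 0.0207, 0.0999]
tcp_rot: [-1.139, -1.312, 1.312]
contact_force: [-0.7, -0.5, -2.0]
width: 0.0416
```

servo_tool(increments="0 0 0 0 3; 0 0 0 0 3; 0 0 0 0 3; 0 0 0 0 3; 0 0 0 0 3; 0 0 0 0 3; 0 0 0 0 3; 0 0 0 0 3; 0 0 0 0 3; 0 0 0 0 3")

```text
time_s: 26.45
eef_pos: [0.4484, 0.0206, 0.1]
tcp_rot: [-1.14, -1.312, 1.312]
contact_force: [0.7, -0.3, -2.6]
width: 0.0417
```

```bash
python3 -c "
from h import *
inc(.449,.021,.0935)"
```

```text
pos [0.4484 0.0206 0.1   ] jaw yaw 98.0 tooly [-0.  0. -1.] q6 -1.82 w 0.0417 F [ 0.7 -0.3 -2.6] t 26.45 | inc [ 0.03  0.65 -0.07] twist 0
```

servo_tool(increments="0 0.2 0 0 3; 0 0.35 0 0 3; 0 0.45 0 0 3; 0 0.5 0 0 3; 0 0.55 0 0 3; 0 0.6 0 0 3; 0 0.65 0 0 3; 0 0.7 0 0 3; 0 0.7 0 0 3; 0 0.7 0 0 3")

```text
time_s: 27.45
eef_pos: [0.4484, 0.0206, 0.0936]
tcp_rot: [-1.139, -1.311, 1.312]
contact_force: [-3.4, -0.3, 6.2]
width: 0.042
```

servo_tool(increments="0 0 0 0 4.6; 0 0 0 0 5; 0 0 0 0 6; 0 0 0 0 7; 0 0 0 0 8; 0 0 0 0 8; 0 -1 0 0 8; 0 -3 0 0 8; 0 -6 0 0 8; 0 -10 0 0 8")

```text
time_s: 28.45
eef_pos: [0.4468, 0.0208, 0.193]
tcp_rot: [-1.136, -1.309, 1.313]
contact_force: [0.7, -0.6, -0.7]
width: 0.08
```

```bash
python3 -c "
from h import *
inc(.4494,-.2435,.2,98)"
```

```text
pos [0.4468 0.0208 0.193 ] jaw yaw 98.0 tooly [-0.004  0.    -1.   ] q6 -1.82 w 0.08 F [ 0.7 -0.6 -0.7] t 28.45 | inc [-26.2   -0.71   3.44] twist 0.0
```

servo_tool(increments="-0.8 -0.7 0.1 0 8; -3 -0.7 0.4 0 8; -6.5 -0.7 0.9 0 8; -10.5 -0.7 1.4 0 8; -14.5 -0.7 1.9 0 8; -18.5 -0.7 2.4 0 8; -22 -0.7 2.9 0 8; -25 -0.7 3.3 0 8; -26.2 -0.7 3.4 0 8; -26.2 -0.7 3.4 0 8")

```text
time_s: 29.45
eef_pos: [0.4511, -0.2448, 0.2]
tcp_rot: [-1.141, -1.31, 1.31]
contact_force: [0.4, 0.2, -0.6]
width: 0.0801
```

```bash
python3 -c "
from h import *
inc(.4494,-.2435,.091,98)
S=camera('scene');T=camera('top');ws,wt=cloud(S),cloud(T)
for c in((.446,.248),(.448,.021),(.63,-.133)): print(torso([ws,wt],np.array(c)))"
```

```text
pos [ 0.4511 -0.2448  0.2   ] jaw yaw 97.9 tooly [-0.  0. -1.] q6 -2.34 w 0.0801 F [ 0.4  0.2 -0.6] t 29.45 | inc [ 0.15 10.9   0.15] twist -0.1
(array([0.44581872, 0.24722827]), 280, np.float64(0.0006568603540548744))
(array([0.44848584, 0.0207555 ]), 216, np.float64(0.0007947470197322264))
(array([ 0.6311109 , -0.13419402]), 248, np.float64(0.0009885080975183796))
```

Jester and cat are centred within about 1 mm. Next, the beak.

servo_tool(increments="0.1 1 0.1 0 8; 0.1 2.5 0.1 0 8; 0.1 4 0.1 0 8; 0.1 6 0.1 0 8; 0.1 8 0.1 0 8; 0.1 9.5 0.1 0 8; 0.1 10.5 0.1 0 8; 0.1 10.8 0.1 0 8; 0.1 10.8 0.1 0 8; 0.1 10.8 0.1 0 6")

```text
time_s: 30.55
eef_pos: [0.4508, -0.2428, 0.0927]
tcp_rot: [-1.141, -1.312, 1.312]
contact_force: [-0.2, -0.5, -0.2]
width: 0.0675
```

servo_tool(increments="0 0 0 0 5; 0 0 0 0 4.5; 0 0 0 0 4; 0 0 0 0 3; 0 0 0 0 3; 0 0 0 0 3; 0 0 0 0 3; 0 0 0 0 3; 0 0 0 0 3; 0 0 0 0 3")

```text
time_s: 31.55
eef_pos: [0.4509, -0.2432, 0.0932]
tcp_rot: [-1.142, -1.312, 1.312]
contact_force: [-0.7, 1.7, 6.2]
width: 0.0417
```

servo_tool(increments="0 -0.5 0 0 3; 0 -1.5 0 0 3; 0 -3 0 0 3; 0 -5 0 0 3; 0 -7 0 0 3; 0 -9 0 0 3; 0 -11 0 0 3; 0 -13 0 0 3; 0 -14 0 0 3; 0 -14 0 0 3")

```text
time_s: 32.55
eef_pos: [0.451, -0.2434, 0.2339]
tcp_rot: [-1.144, -1.313, 1.312]
contact_force: [0.8, -0.2, -1.1]
width: 0.0418
```

```bash
python3 -c "
from h import *
inc(.639,.118,.2327)"
```

```text
pos [ 0.451  -0.2434  0.2339] jaw yaw 98.0 tooly [ 0.003 -0.002 -1.   ] q6 -2.34 w 0.0418 F [ 0.8 -0.2 -1.1] t 32.55 | inc [ 33.16   0.1  -23.66] twist 0
```

servo_tool(increments="0.8 0 -0.6 0 3; 3 0 -2.1 0 3; 6.5 0 -4.6 0 3; 10.2 0 -7.3 0 3; 14 0 -10 0 3; 17.8 0 -12.7 0 3; 21.6 0 -15.4 0 3; 25.4 0 -18.2 0 3; 29 0 -20.8 0 3; 31.5 0 -22.6 0 3")

```text
time_s: 33.55
eef_pos: [0.6296, 0.1045, 0.2296]
tcp_rot: [-1.135, -1.311, 1.314]
contact_force: [0.8, -0.6, -1.9]
width: 0.0418
```

servo_tool(increments="1.2 0 -0.8 0 3; 1.7 0 -1.2 0 3; 1.7 0 -1.2 0 3; 1.7 0.5 -1.2 0 3; 1.7 2 -1.2 0 3; 1.7 4 -1.2 0 3; 1.7 6 -1.2 0 3; 1.7 8 -1.2 0 3; 1.7 9.5 -1.2 0 3; 1.7 10 -1.2 0 3")

```text
time_s: 34.55
eef_pos: [0.6373, 0.1182, 0.1286]
tcp_rot: [-1.136, -1.307, 1.313]
contact_force: [-0.5, -1.4, -2.9]
width: 0.0416
```

servo_tool(increments="0 0 0 0 3; 0 1 0 0 3; 0 2 0 0 3; 0 2.7 0 0 3; 0 3 0 0 3; 0 3 0 0 3; 0 3 0 0 3; 0 3 0 0 3; 0 3 0 0 3; 0 3 0 0 3")

```text
time_s: 35.55
eef_pos: [0.6398, 0.1193, 0.1024]
tcp_rot: [-1.14, -1.312, 1.311]
contact_force: [-0.2, 0.3, -1.3]
width: 0.0422
```

```bash
python3 -c "
from h import *
inc(.640,.118,.093)"
```

```text
pos [0.6398 0.1193 0.1024] jaw yaw 98.0 tooly [ 0.001  0.    -1.   ] q6 -1.63 w 0.0422 F [-0.2  0.3 -1.3] t 35.55 | inc [-0.13  0.94 -0.01] twist 0
```

servo_tool(increments="-0.1 0.3 0 0 3; -0.1 0.5 0 0 3; -0.1 0.6 0 0 3; -0.1 0.7 0 0 3; -0.1 0.8 0 0 3; -0.1 0.85 0 0 3; -0.1 0.9 0 0 3; -0.1 0.95 0 0 3; -0.1 0.95 0 0 3; -0.1 0.95 0 0 3")

```text
time_s: 36.55
eef_pos: [0.6397, 0.1183, 0.0934]
tcp_rot: [-1.14, -1.312, 1.312]
contact_force: [-4.2, -0.2, 4.7]
width: 0.0416
```

servo_tool(increments="0 0 0 0 4.6; 0 0 0 0 5; 0 0 0 0 6; 0 0 0 0 7; 0 0 0 0 8; 0 0 0 0 8; 0 -1 0 0 8; 0 -3 0 0 8; 0 -6 0 0 8; 0 -10 0 0 8")

```text
time_s: 37.55
eef_pos: [0.6381, 0.1181, 0.1919]
tcp_rot: [-1.137, -1.308, 1.313]
contact_force: [0.8, -0.9, 0.2]
width: 0.0799
```

```bash
python3 -c "
from h import *
inc(.6305,-.1335,.2,79.4)"
```

```text
pos [0.6381 0.1181 0.1919] jaw yaw 98.0 tooly [-0.004 -0.    -1.   ] q6 -1.64 w 0.0799 F [ 0.8 -0.9  0.2] t 37.55 | inc [-24.81  -0.8    4.27] twist 18.6
```

servo_tool(increments="-0.8 -0.8 0.1 2 8; -3 -0.8 0.5 4 8; -6.5 -0.8 1.1 7 8; -10 -0.8 1.7 10 8; -14 -0.8 2.4 13 8; -18 -0.8 3.1 16 8; -21.5 -0.8 3.7 18.6 8; -24 -0.8 4.1 18.6 8; -24.8 -0.8 4.2 18.6 8; -24.8 -0.8 4.2 18.6 8")

```text
time_s: 38.55
eef_pos: [0.6325, -0.1342, 0.2004]
tcp_rot: [-1.292, -1.07, 1.07]
contact_force: [1.0, 0.2, 0.8]
width: 0.0799
```

```bash
python3 -c "
from h import *
inc(.6305,-.1335,.091,79.4)"
```

```text
pos [ 0.6325 -0.1342  0.2004] jaw yaw 79.3 tooly [-0.  0. -1.] q6 -1.7 w 0.0799 F [1.  0.2 0.8] t 38.55 | inc [ 0.02 10.94  0.2 ] twist -0.1
```

servo_tool(increments="0 1 0.1 0 8; 0 2.5 0.1 0 8; 0 4 0.1 0 8; 0 6 0.1 0 8; 0 8 0.1 0 8; 0 9.5 0.1 0 8; 0 10.5 0.1 0 8; 0 10.8 0.1 0 8; 0 10.8 0.1 0 8; 0 10.8 0.1 0 6")

```text
time_s: 39.55
eef_pos: [0.6325, -0.1332, 0.0935]
tcp_rot: [-1.293, -1.073, 1.072]
contact_force: [0.4, 0.5, 0.4]
width: 0.0673
```

servo_tool(increments="0 0 0 0 5; 0 0 0 0 4.5; 0 0 0 0 4; 0 0 0 0 3; 0 0 0 0 3; 0 0 0 0 3; 0 0 0 0 3; 0 0 0 0 3; 0 0 0 0 3; 0 0 0 0 3")

```text
time_s: 40.55
eef_pos: [0.6327, -0.1334, 0.0938]
tcp_rot: [-1.293, -1.074, 1.071]
contact_force: [-0.3, -1.8, 6.0]
width: 0.0432
```

servo_tool(increments="0 -0.5 0 0 3; 0 -1.5 0 0 3; 0 -3 0 0 3; 0 -5 0 0 3; 0 -7 0 0 3; 0 -9 0 0 3; 0 -11 0 0 3; 0 -12 0 0 3; 0 -12 0 0 3; 0 -12 0 0 3")

```text
time_s: 41.55
eef_pos: [0.6313, -0.1329, 0.2122]
tcp_rot: [-1.29, -1.072, 1.072]
contact_force: [0.2, 0.0, -1.4]
width: 0.0433
```

```bash
python3 -c "
from h import *
inc(.4475,-.238,.213)"
```

```text
pos [ 0.6313 -0.1329  0.2122] jaw yaw 79.4 tooly [-0.001  0.    -1.   ] q6 -1.7 w 0.0433 F [ 0.2  0.  -1.4] t 41.55 | inc [-13.71  -0.07  16.14] twist 0
```

servo_tool(increments="-0.5 0 0.6 0 3; -1.8 0 2.1 0 3; -4 0 4.7 0 3; -6.4 0 7.5 0 3; -8.8 0 10.4 0 3; -11.2 0 13.2 0 3; -12.9 0 15.2 0 3; -13.5 0 16 0 3; -13.7 0 16.1 0 3; -13.7 0 16.1 0 3")

```text
time_s: 42.55
eef_pos: [0.4485, -0.238, 0.2122]
tcp_rot: [-1.291, -1.072, 1.071]
contact_force: [1.4, 0.2, -0.5]
width: 0.0435
```

servo_tool(increments="0 0.5 0 0 3; 0 1.5 0 0 3; 0 3 0 0 3; 0 5 0 0 3; 0 7 0 0 3; 0 9 0 0 3; 0 10.4 0 0 3; 0 11 0 0 3; 0 11.2 0 0 3; 0 11.2 0 0 3")

```text
time_s: 43.55
eef_pos: [0.4487, -0.2382, 0.1007]
tcp_rot: [-1.291, -1.073, 1.072]
contact_force: [0.4, -0.0, -2.0]
width: 0.0436
```

servo_tool(increments="0 0 0 0 3; 0 0 0 0 3; 0 0 0 0 3; 0 0 0 0 3; 0 0 0 0 3; 0 0 0 0 3; 0 0 0 0 3; 0 0 0 0 3; 0 0 0 0 3; 0 0 0 0 3")

```text
time_s: 44.55
eef_pos: [0.4482, -0.2381, 0.1005]
tcp_rot: [-1.291, -1.072, 1.072]
contact_force: [0.1, -0.0, -1.6]
width: 0.0433
```

```bash
python3 -c "
from h import *
inc(.4485,-.238,.0936)"
```

```text
pos [ 0.4482 -0.2381  0.1005] jaw yaw 79.4 tooly [-0.  0. -1.] q6 -2.01 w 0.0433 F [ 0.1 -0.  -1.6] t 44.55 | inc [ 0.02  0.69 -0.02] twist 0
```

servo_tool(increments="0 0.2 0 0 3; 0 0.35 0 0 3; 0 0.45 0 0 3; 0 0.5 0 0 3; 0 0.55 0 0 3; 0 0.6 0 0 3; 0 0.65 0 0 3; 0 0.7 0 0 3; 0 0.73 0 0 3; 0 0.73 0 0 3")

```text
time_s: 45.55
eef_pos: [0.4483, -0.2382, 0.0938]
tcp_rot: [-1.291, -1.072, 1.072]
contact_force: [-2.2, 0.4, 4.3]
width: 0.0434
```

servo_tool(increments="0 0 0 0 4.6; 0 0 0 0 5; 0 0 0 0 6; 0 0 0 0 7; 0 0 0 0 8; 0 0 0 0 8; 0 -1 0 0 8; 0 -3 0 0 8; 0 -6 0 0 8; 0 -10 0 0 8")

```text
time_s: 46.55
eef_pos: [0.447, -0.2372, 0.1931]
tcp_rot: [-1.287, -1.071, 1.072]
contact_force: [1.3, -0.2, 0.1]
width: 0.0798
```

servo_tool(increments="-1 -2 0 0 8; -4 -4 0 0 8; -8 -6 0 0 8; -12 -6 0 0 8; -15 -6 0 0 8; -17 -6 0 0 8; -18 -6 0 0 8; -18 -6 0 0 8; -18 -6 0 0 8; -18 -6 0 0 8")

```text
time_s: 47.55
eef_pos: [0.4156, -0.4137, 0.253]
tcp_rot: [-1.289, -1.073, 1.073]
contact_force: [-0.4, 0.0, 0.2]
width: 0.0798
```

```bash
python3 -c "
from h import *
inc(.4485,-.238,.2)
S=camera('scene');T=camera('top');ws,wt=cloud(S),cloud(T)
for n,c in dict(jester=(.4458,.2479),cat=(.4479,.0209),beak=(.639,.1184),dog=(.4476,-.238)).items():
  x=torso([ws,wt],np.array(c))[0]; print(n,x.round(4),'off mm',((x-c)*1000).round(1))
im=np.hstack([S['color'][100:400,130:530],T['color'][100:400,150:550]])[...,::-1];cv2.imwrite('pics/e.png',np.clip(im*1.6,0,255).astype(np.uint8))"
```

```text
pos [ 0.4156 -0.4137  0.253 ] jaw yaw 79.5 tooly [-0.     0.001 -1.   ] q6 -2.29 w 0.0798 F [-0.4  0.   0.2] t 47.55 | inc [17.87  5.31 -0.04] twist 0
jester [0.4458 0.2473] off mm [-0.  -0.6]
cat [0.4486 0.0208] off mm [ 0.7 -0.1]
beak [0.6383 0.118 ] off mm [-0.7 -0.4]
dog [ 0.4471 -0.2391] off mm [-0.5 -1.1]
```

View pics/e.png

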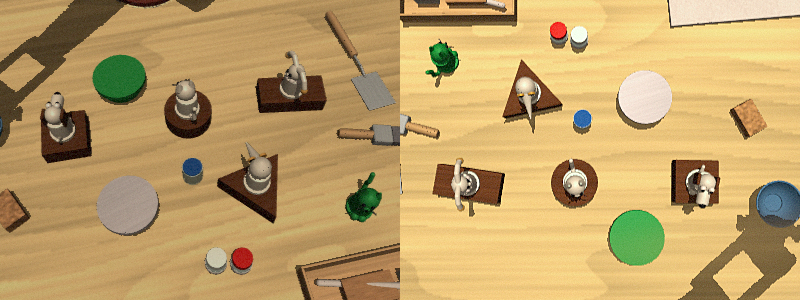

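Both views show the dog on the square plinth, the cat on the round, the jester on the oblong and the beak on the triangle. All are upright, the jar is in place and the arm is clear.

```bash
python3 -c "
from bench import job
print(job.close_job())"
```

```text
the job is handed in; nothing more can be done
None
```

All four figures are on their own plinths, and I handed the job in at about 48 s of the 128 s allowed. I parked the dog on the metal banding wheel, then moved the jester to the oblong plinth, the cat to the round one, the beaked bust to the triangular one and the dog to the square one. Each was lowered until the force reading showed contact before I let go.

- **Centring:** the last camera fits put every figure within about 1.2 mm of its plinth's centre.
- **Final picture:** all four figures stand upright. The jar and the green look-alikes look untouched and the arm is clear. I judged upright and the jar's position by eye and did not measure them.
- **Checks that failed:** one mid-job check of the jester gave no reading because the arm hid it from both cameras. Later checks measured it on the plinth, within 1 mm of centre. The tool position read right after each move was up to a few millimetres off, so the final lowerings were corrected from a settled reading and the contact force.

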